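# Lock the fence and hold the spring clamp open over the stop block

### The arm

A 6-joint arm with a two-finger parallel gripper is mounted at the origin on a cart in front of the work surface, level with it; the furniture and walls round the work are solid. World frame = base frame: x ahead of the robot, y to its left, z up, the work surface at z = 0. Lengths are in m, angles in rad, forces in N, time in s.
With the tool pointing down it reaches from about 0.3 to 0.75 m from the base axis. Payload 8.5 kg.
Tool frame: the origin (TCP) lies at the very end of the fingers, on their centre line; the grasp point (between the pads) lies 19 mm behind it (env.tcp_to_grasp is the distance from the TCP to the grasp point, in m); z points along the fingers, y is the line along which they close (so a half turn about z gives the same grasp; the last joint's range is limited). The gripper opens to 85 mm and grips with 20 to 120 N. Pads are 22 mm wide; open, the fingers measure 114 mm over their backs; the gripper's body (76 mm by 85 mm) begins 54 mm behind the grasp point. The pads swing forward as they close: fully open they stand 13 mm farther back than shut.
Start: joints at [0.576, 0.381, 1.297, -0, 1.464, -0.215], TCP at [0.387, 0.391, 0.231] pointing down, gripper open.
Joint ranges: [-3.11, 3.11], [-0.89, 2.33], [0.22, 2.48], [-1.42, 4.56], [0.17, 2.85], [-2.88, 2.88]. Speed limits (rad/s): [2.39, 2.39, 3.14, 3.14, 3.14, 3.14].

### API

Orientations are given as a rotation vector (axis times angle).
In Python, from bench import env, vision gives the robot as it stands.
- The arm moves only by the tool apply_moves, never from a script. Its arguments are lists of equal length, an entry for each row: "linear": the shift along the tool's x, y, z in units of 60 mm (1.0 is 60 mm), a list of three; "rotation": the turn, a rotation vector about the tool's x, y, z in units of 8 degrees (1.0 is 8 degrees), a list of three; "gripper": the opening, from 0 (shut) to 1 (fully open). A call has 1 to 20 rows; each row shifts and turns the commanded pose from where the row before left it, along the tool's axes as they then stand; what a row does not reach is not made up. A row lasts 1/8 s, in which the tool goes at most 62.5 mm and 10.7 degrees, less where a joint would pass 70% of its speed; a pose out of reach is approached as far as the arm can. A call is refused whole if a number of a shift passes 1 or a number of a turn 1, either way. A call with a gripper value outside its range is refused whole. The fingers move at their own pace and stop on an object; "squeeze" is the grip in N (left out, the last holds). Time passes only in rows, so rows that do not move let the fingers close. It gives the time, the measured TCP pose, the force, the opening and the grip force at its end, in the units of the state.
- env.get_state(): the state, without advancing time (a new reading comes with each control period).
- vision.camera(name): name is "side" or "top" or "wrist"; returns a dict with "pixels" (480x640x3 uint8, blue, green, red), "vertical_fov" (degrees; the focal length in pixels is half the picture's height over the tangent of half this angle, whatever the lens; pixels are square), "cx", "cy" (the principal point, pixels), "cam_to_world" (4x4, takes a point from camera to world coordinates). Camera axes: x right, y up, looking along -z (the intrinsics and any distortion apply to the point x, -y, -z); pixel columns grow to the right and rows downward; lengths in m; the calibration is good to about 2 mm. A picture is of the moment at which its call begins. There is no depth.
- env.job_done(): hands the job in; it is judged then, once.
The state is a dict: "time": time; "joint_pos": joint angles; "joint_velocities": joint speeds; "effort": joint torques, N m; "tool_pos": TCP position; "eef_rot": TCP orientation; "force": force on the tool from outside, world axes, zero at the start; "ft_torque": the same for the moment, N m; "gripper_width": finger opening in m; "finger_force": force on a finger pad.
Only numpy, scipy, OpenCV 4.12 (cv2) and the standard library are available. Lean on these libraries where they do the work, as an engineer would, in place of code of your own. Each camera call takes 0.05 s, during which the arm holds its last target. There are 200 camera calls.

### The job

I want to set the stop block on this drilling jig: first lock the fence by turning both T-knobs behind it clockwise as far as they go, so that it cannot shift. Then squeeze the spring clamp open, take it off its rack and hold it wide open squarely astride the fence and the stop block, in the middle of the block, with the jaw pads two to three centimetres below the top of the fence and clear of the wood and metal on both sides. Leave the block and the other things where they are, and finish while holding the clamp open like that, so that I can nudge the block to its mark before we let the clamp bite.

Things in the scene. Friction and masses are not known exactly. Their poses are not given: they have to be found in the camera images.
- jig: drilling jig, fixed to the bench: plywood base 168 x 300 x 18 mm with an aluminium angle fence on it, the upright 10 mm thick, 280 mm long, its top edge 88 mm above the bench. Origin on the bench under the middle of the upright; x to the rear (upright from x = -5 to +5 mm, its foot with the knobs from 5 to 87 mm; front of the base at -70 mm), y along the fence, z up
- fence_top (a point): middle of the fence's top edge, 88 mm above the bench, axes as the jig's
- knob_l (a joint): angle of the T-knob at the left (+y) end of the fence's foot, 58 mm behind and 85 mm left of the jig's origin: starts at 0 to 0.35 rad, grows as it turns clockwise seen from above, end stop (locked) at 1.35 rad; stiff (0.06 N m) and stays where it is left
- knob_r (a joint): the same for the right-hand (-y) T-knob, 85 mm right of the jig's origin
- knob_l_grip (a point): middle of the left knob's black bar, on the turning axis, 53 mm above the bench. The bar is 46 mm long along this point's x axis, 13 mm wide along its y, 22 mm high (bench height 42 to 64 mm); it turns with the knob, axis upright
- knob_r_grip (a point): the same for the right knob
- stop_block: loose hardwood stop block, 15 mm thick (x), 40 mm wide (y), 64 mm high, standing on the base against the front of the fence; origin in the middle of its underside (18 mm above the bench; its top is 82 mm above the bench). Fence and block together are 26 mm thick, from x = -21 to +5 mm in the jig's frame
- rack: fixed wooden clamp rack: base 90 x 170 x 16 mm, on it a rail 8 mm thick and 130 mm long (along y), top 86 mm above the bench, between two posts 92 mm high. Origin on the bench under the middle of the rail
- spring_clamp: loose spring clamp (0.13 kg) like a big clothes-peg, parked upright on the rack's rail, black handles up, jaws down. Origin at the pin, 122 mm above the bench when parked, 62 mm above the middle of the jaw pads; y along the pin (parked: along the rail), z up, x across, +x toward leg A, whose turning this pose follows. Between the jaws there is free room up to 10 mm under the pin
- clamp_leg (a joint): opening angle between the legs: 0 as parked (pads 8 mm apart), grows as the handle tips are pinched together along x (each leg turns half), stop at 0.66 rad: pads 47 mm apart (44 at their upper rims), 57 mm below the pin, handles upright, 12 to 20 mm across. Takes about 7 N at the tips to begin, 13 N at the stop; the spring shuts it when released
- handles (a point): parked, the point midway between the handles where to pinch them, 60 mm above the pin. The handles are 20 mm wide (y) and spread upward: over their outer faces they measure about 64 mm at the tips, 72 mm above the pin, and 36 mm at 25 mm above it
- jaw_a (a point): middle of the inner face of leg A's jaw pad; each pad is 6 mm thick, 12 mm high, 21 mm wide (y)
- jaw_b (a point): middle of the inner face of leg B's jaw pad
- workpiece: bystander: wooden block 64 x 112 x 35 mm lying on the jig's base; origin in the middle of its underside
- pencil: bystander: pencil 112 mm long lying on the jig's base in front of the fence
- tape_measure: bystander: tape measure 36 x 88 x 66 mm standing on the bench right of the jig

How it is judged:
On the way, in this order (a step that is already met when the one before it is completed fails the run):
1. both knobs turned clockwise to their stops while the clamp still sits on the rack (value of joint each of knob_l, knob_r above 1.27 rad and distance of spring_clamp from where it was at the start of the episode below 0.02 m), for 0.2 s.
2. the clamp squeezed open by the fingers and lifted off the rack (contact force between the fingers and spring_clamp above 2 N and value of joint clamp_leg above 0.4 rad and distance of spring_clamp from where it was at the start of the episode above 0.04 m and contact force between spring_clamp and rack below 0.1 N), for 0.2 s.
At the end, for the whole second after the job is handed in: both knobs at their stops (over 1.27 rad); clamp held at rest by the fingers, open over 0.4 rad, square to the fence, touching no jig, block or rack; pads 2 mm clear on either side, 13 to 46 mm below the fence top, within 16 mm of the middle of the block; block moved under 10 mm (value of joint each of knob_l, knob_r above 1.27 rad and contact force between the fingers and spring_clamp above 2 N and value of joint clamp_leg above 0.4 rad and ((x of jaw_b in the frame of jig above 0.007 m and x of jaw_a in the frame of jig below -0.023 m) or (x of jaw_a in the frame of jig above 0.007 m and x of jaw_b in the frame of jig below -0.023 m)) and z of jaw_a in the frame of fence_top between -0.046 and -0.013 m and y of jaw_a in the frame of stop_block between -0.016 and 0.016 m and z of jaw_b in the frame of fence_top between -0.046 and -0.013 m and y of jaw_b in the frame of stop_block between -0.016 and 0.016 m and angle between the y axis of spring_clamp and the y axis of jig, either way round below 0.25 rad and contact force between spring_clamp and jig below 0.3 N and contact force between spring_clamp and stop_block below 0.3 N and contact force between spring_clamp and rack below 0.3 N and linear speed of spring_clamp below 0.03 m/s and distance of stop_block from where it was at the start of the episode below 0.01 m and angle between stop_block's own z axis and vertical below 0.1 rad); the arm keeps its last pose, push and grip.
It fails at once if the stop block is knocked away by more than 20 mm (distance of stop_block from where it was at the start of the episode above 0.02 m).
It fails at once if the workpiece, pencil or tape measure is pushed more than 30 mm (distance of any of workpiece, pencil, tape_measure from where it was at the start of the episode above 0.03 m).
It also fails if it takes over 61 s, if anything falls off the work surface, if the arm or the gripper's body presses on something with over 40 N, if the wrist force passes 120 N, or if a joint passes its speed limit or range.

## Working session

There is one attempt and no reset: what is moved stays moved. The work goes in short steps, Python scripts to look and compute and a tool call to move; the robot and the scene stay as the last step left them, time stands still between calls to the robot, and variables do not carry over. Pictures are saved under pics/ and viewed, at most 12 in all, crops included, and the job is handed in when it is done.

Besides the shell and the picture viewer there is one more tool, called after "Request:" as name(argument=value, ...) on one line, values as JSON. apply_moves: Moves the arm, as the interface text tells. Its arguments: {"type":"object","properties":{"linear":{"type":"array","items":{"type":"array","items":{"type":"number"}}},"rotation":{"type":"array","items":{"type":"array","items":{"type":"number"}}},"gripper":{"type":"array","items":{"type":"number"}},"squeeze":{"type":"number"}},"required":["linear","rotation","gripper"]}

```bash
mkdir -p pics; ls; python3 - <<'E'
from bench import env, vision
import cv2, numpy as np
for n in ["top","side"]:
    c=vision.camera(n); cv2.imwrite(f"pics/{n}1.png",c["pixels"]); print(n,c["vertical_fov"],c["cx"],c["cy"],np.round(c["cam_to_world"],4).tolist(),[k for k in c])
s=env.get_state(); print(s["time"],s["tool_pos"],s["eef_rot"],s["gripper_width"],env.tcp_to_grasp)
E
```

```text
pics
top 44.93692090138432 317.24425040301014 244.13154582648696 [[0.324, 0.7555, -0.5693, -0.434], [-0.946, 0.2608, -0.1924, -0.412], [0.0031, 0.601, 0.7993, 1.4378], [0.0, 0.0, 0.0, 1.0]] ['pixels', 'vertical_fov', 'cx', 'cy', 'cam_to_world']
side 42.07519587388191 314.36362667012384 254.88572024636906 [[0.8761, 0.2199, -0.4291, -0.1549], [-0.4818, 0.4339, -0.7613, -1.2373], [0.0188, 0.8737, 0.4861, 0.8535], [0.0, 0.0, 0.0, 1.0]] ['pixels', 'vertical_fov', 'cx', 'cy', 'cam_to_world']
0.1 [0.38651076 0.39093402 0.23077051] [-1.19381289e+00 -2.90511233e+00  1.69529454e-03] 0.08497765842313432 0.0187
```

View pics/top1.png

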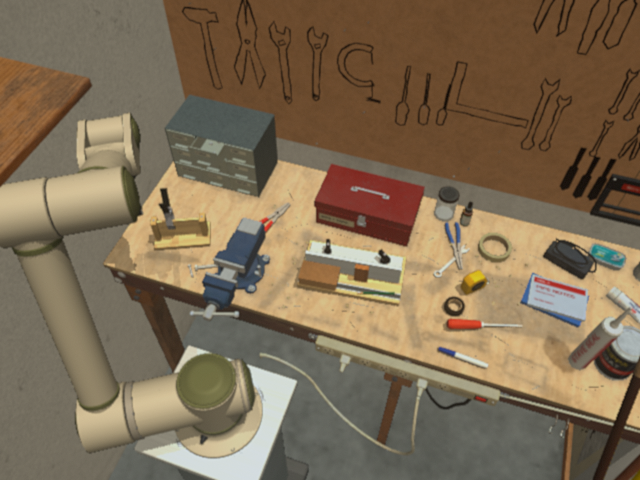

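View pics/side1.png

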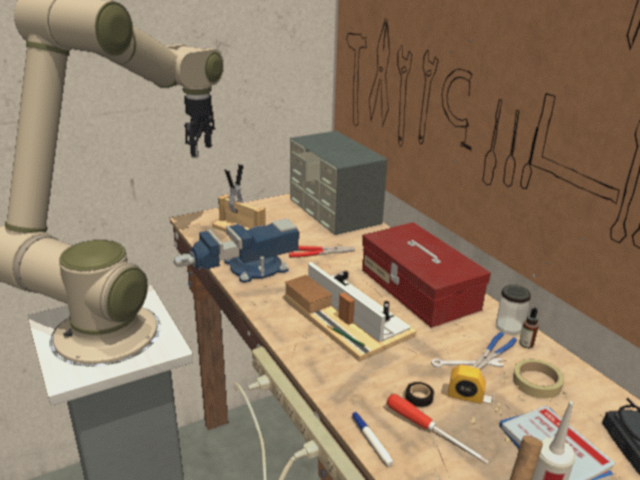

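Top view: the jig is at about (350,270), its knobs at (327,245) and (384,257), and the clamp and rack at (170,220). The vise stands between them and the toolbox is behind the jig. Next I'll enlarge both areas.

```bash
python3 - <<'E'
import cv2, numpy as np
t=cv2.imread("pics/top1.png"); s=cv2.imread("pics/side1.png")
f=lambda im,x,y,w,h,k: cv2.resize(im[y:y+h,x:x+w],None,fx=k,fy=k,interpolation=cv2.INTER_CUBIC)
a=np.hstack([f(t,290,230,130,75,4),f(t,145,185,70,75,4)])   # 800x300
b=np.hstack([f(s,280,255,135,100,3),f(s,210,160,65,100,3)])
b=np.pad(b,((0,0),(0,800-b.shape[1]),(0,0)))
cv2.imwrite("pics/crop1.png",np.vstack([a,b]))
E
cat > h.py <<'E'
import numpy as np, cv2
from scipy.spatial.transform import Rotation as R
K={"top":(44.93692,317.244,244.1315,np.array([[0.324,0.7555,-0.5693,-0.434],[-0.946,0.2608,-0.1924,-0.412],[0.0031,0.601,0.7993,1.4378]])),
"side":(42.0752,314.3636,254.8857,np.array([[0.8761,0.2199,-0.4291,-0.1549],[-0.4818,0.4339,-0.7613,-1.2373],[0.0188,0.8737,0.4861,0.8535]]))}
def ray(cam,u,v):
    if isinstance(cam,str): fov,cx,cy,M=K[cam]
    else: fov,cx,cy,M=cam["vertical_fov"],cam["cx"],cam["cy"],np.array(cam["cam_to_world"])
    f=240/np.tan(np.radians(fov/2))
    d=M[:3,:3]@np.array([(u-cx)/f,-(v-cy)/f,-1]); return M[:3,3],d/np.linalg.norm(d)
def onz(cam,u,v,z):
    o,d=ray(cam,u,v); return o+d*(z-o[2])/d[2]
def proj(cam,p):
    if isinstance(cam,str): fov,cx,cy,M=K[cam]
    else: fov,cx,cy,M=cam["vertical_fov"],cam["cx"],cam["cy"],np.array(cam["cam_to_world"])
    f=240/np.tan(np.radians(fov/2)); q=M[:3,:3].T@(np.array(p)-M[:3,3])
    return np.array([cx-f*q[0]/q[2],cy+f*q[1]/q[2]])
def two(a,b):
    (o1,d1),(o2,d2)=a,b
    t=np.linalg.lstsq(np.c_[d1,-d2],o2-o1,rcond=None)[0]; p=o1+t[0]*d1;q=o2+t[1]*d2
    return (p+q)/2,np.linalg.norm(p-q)
E
```

```text
(no output)
```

View pics/crop1.png

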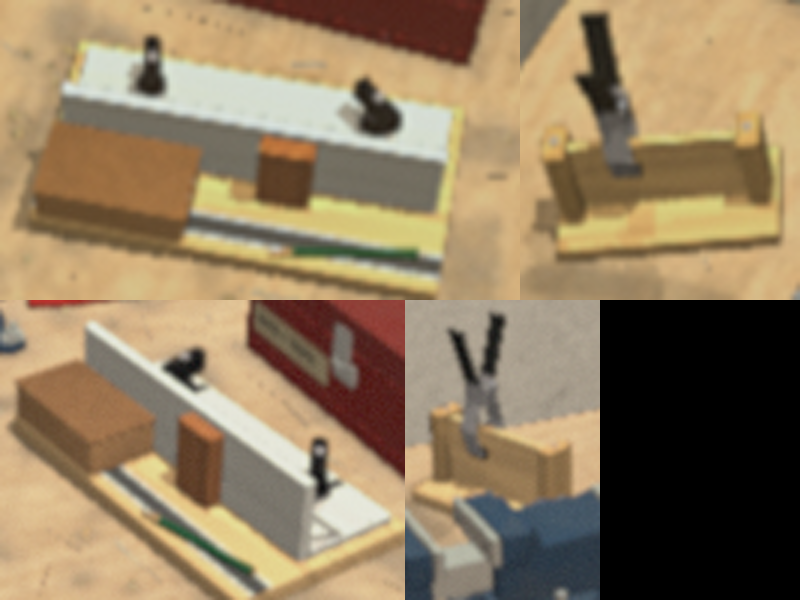

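The crops show the fence, the block (top view ~(361,267)), the knobs, the rack posts (~(154,218) and (202,214)) and the clamp handles. I'll turn these into positions.

```bash
python3 - <<'E'
from h import *
p=lambda n,v:print(n,np.round(v,4))
p("fenceL",onz("top",305.5,252.5,.088));p("fenceR",onz("top",401.5,269.5,.088))
S=lambda x,y:(280+x/3,255+(y-300)/3)
p("fenceL s",onz("side",*S(88,325),.088));p("fenceR s",onz("side",*S(308,483),.088))
p("block top",onz("top",361.5,266.5,.082)); p("block s",onz("side",*S(200,424),.082))
p("kL",onz("top",328,244,.06));p("kR",onz("top",384,255,.06))
p("kL s",onz("side",*S(185,362),.06));p("kR s",onz("side",*S(318,460),.05))
p("postL",onz("top",153.75,218.3,.092));p("postR",onz("top",201.75,214.5,.092))
p("postL s",onz("side",219,197,.092));p("postR s",onz("side",262,212,.092))
for a in[(163.75,189.5),(160.5,205)]:
  for b in [(227.3,170.7),(240.7,166)]: print(a,b,two(ray("top",*a),ray("side",*b)))
p("jaw",two(ray("top",155.5+145-145+20,227),ray("side",235,210.7))[0])
# toolbox front bottom corners
p("tb",[onz("top",316,231,0),onz("top",409,244,0)])
E
```

```text
fenceL [ 0.4879 -0.0649  0.088 ]
fenceR [ 0.5202 -0.3406  0.088 ]
fenceL s [ 0.4892 -0.0703  0.088 ]
fenceR s [ 0.5217 -0.3422  0.088 ]
block top [ 0.4975 -0.2303  0.082 ]
block s [ 0.4983 -0.2323  0.082 ]
kL [ 0.5582 -0.1104  0.06  ]
kR [ 0.5735 -0.2782  0.06  ]
kL s [ 0.5549 -0.1177  0.06  ]
kR s [ 0.5797 -0.2756  0.05  ]
postL [0.4563 0.4067 0.092 ]
postR [0.5167 0.2773 0.092 ]
postL s [0.4343 0.3965 0.092 ]
postR s [0.5052 0.2435 0.092 ]
(163.75, 189.5) (227.3, 170.7) (array([0.46907139, 0.36355663, 0.19470142]), np.float64(0.039177445762362956))
(163.75, 189.5) (240.7, 166) (array([0.49869359, 0.37356173, 0.18747482]), np.float64(0.0001974088697379885))
(160.5, 205) (227.3, 170.7) (array([0.44702536, 0.35558953, 0.18624519]), np.float64(0.005408029378678935))
(160.5, 205) (240.7, 166) (array([0.47363775, 0.36161794, 0.18209618]), np.float64(0.04467255818399548))
jaw [0.4646 0.3454 0.063 ]
tb [[ 0.6378 -0.0454  0.    ]
 [ 0.6834 -0.3348  0.    ]]
```

```bash
cat >> h.py <<'E'
def plan(x,y,z,phi=None,step=0.9):
    """translation rows first (present orientation), then a rotation about tool z; z is of the TCP"""
    from bench import env
    s=env.get_state(); Q=R.from_rotvec(s["eef_rot"]).as_matrix()
    d=Q.T@(np.array([x,y,z])-s["tool_pos"])/.06; n=int(np.ceil(abs(d).max()/step))
    print("total",np.round(d,3),"rows",n,"each",np.round(d/max(n,1),3))
    ph=np.arctan2(Q[1,1],Q[0,1]); print("phi",round(ph,4),"tilt z",np.round(Q[:,2],4))
    if phi is not None:
        r=np.degrees(ph-phi)/8; m=int(np.ceil(abs(r)));print("rotz",round(r,3),"rows",m,"each",round(r/max(m,1),3))
E
python3 - <<'E'
from h import *
plan(.50,-.19,.29)
E
```

```text
total [-8.153 -5.556 -0.982] rows 10 each [-0.815 -0.556 -0.098]
phi 0.791 tilt z [-1.1e-03 -7.0e-04 -1.0e+00]
```

Request:
apply_moves(linear=[[0, 0, -0.8], [-0.64, -0.43, 0], [-0.64, -0.43, 0], [-0.64, -0.43, 0], [-0.64, -0.43, 0], [-0.64, -0.43, 0], [-0.64, -0.43, 0], [-0.64, -0.43, 0], [-0.64, -0.43, 0], [-0.64, -0.43, 0], [-0.64, -0.43, 0], [-0.64, -0.43, 0], [-0.64, -0.43, 0], [-0.64, -0.43, 0], [0, 0, 0]], rotation=[[0, 0, 0], [0, 0, 0], [0, 0, 0], [0, 0, 0], [0, 0, 0], [0, 0, 0], [0, 0, 0], [0, 0, 0], [0, 0, 0], [0, 0, 0], [0, 0, 0], [0, 0, 0], [0, 0, 0], [0, 0, 0], [0, 0, 0]], gripper=[1, 1, 1, 1, 1, 1, 1, 1, 1, 0.6, 0.6, 0.6, 0.6, 0.6, 0.6])

```text
time: 1.98
tool_pos: [0.5058, -0.2009, 0.2781]
eef_rot: [-1.198, -2.902, -0.0]
force: [0.7, 0.5, -0.1]
gripper_width: 0.0513
finger_force: 0.0
```

```bash
python3 - <<'E'
from bench import env, vision
import cv2, pickle
c=vision.camera("wrist"); pickle.dump(c,open("w1.pkl","wb")); cv2.imwrite("pics/w1.png",c["pixels"])
print(env.get_state()["tool_pos"],c["cam_to_world"],c["vertical_fov"])
E
```

```text
[ 0.50564029 -0.19917922  0.27848517] [[ 7.05265878e-01 -6.78899491e-01 -2.04194817e-01  4.53042330e-01]
 [ 7.08942680e-01  6.75607167e-01  2.02373989e-01 -1.49046359e-01]
 [ 5.63883948e-04 -2.87489890e-01  9.57783507e-01  4.20834728e-01]
 [ 0.00000000e+00  0.00000000e+00  0.00000000e+00  1.00000000e+00]] 60.43655789227601
```

View pics/w1.png

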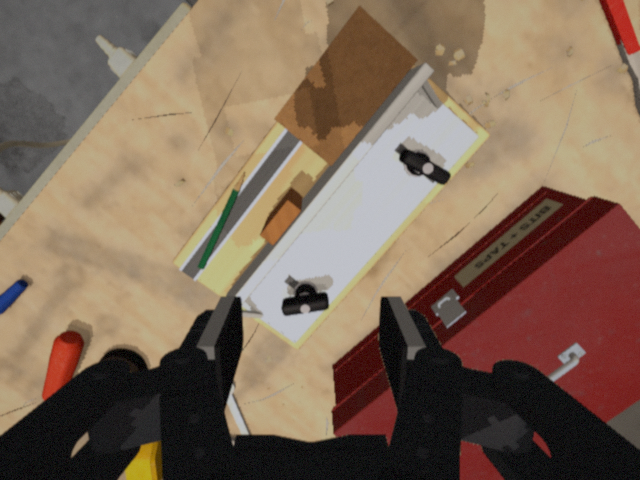

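Wrist view: left knob bar runs (400,151)–(447,179); right bar (283,306)–(328,302); fence top edge from (425,68) to (240,292); block top near (283,215).

```bash
python3 - <<'E'
from h import *; import pickle
c=pickle.load(open("w1.pkl","rb")); im=c["pixels"]
m=(im.max(2)<45).astype(np.uint8)
for n,(x,y,w,h) in dict(L=(385,130,80,65),R=(270,270,70,55)).items():
    k=cv2.connectedComponentsWithStats(m[y:y+h,x:x+w])
    i=1+np.argmax(k[2][1:,4]); pts=np.argwhere(k[1]==i)[:,::-1]+[x,y]
    r=cv2.minAreaRect(pts.astype(np.float32)); print(n,r,k[2][i]); b=cv2.boxPoints(r)
    W=np.array([onz(c,*q,.064)[:2] for q in b]); print(np.round(W,4).tolist(),"mid",W.mean(0).round(4))
for a,b in [((401,151),(447,179)),((283,306),(328,302))]:
    A,B=onz(c,*a,.060),onz(c,*b,.060); d=(B-A)[:2]; print("bar len",np.linalg.norm(d),"ang",np.arctan2(d[1],d[0]),"mid",((A+B)/2).round(4))
A,B=onz(c,427,66,.088),onz(c,240,294,.088);print("fence",A,B)
print("block",onz(c,284,213,.082))
E
```

```text
L ((413.2807922363281, 162.18910217285156), (29.654943466186523, 20.9832820892334), 15.52410888671875) [ 15  19  30  25 365]
[[0.5369, -0.1281], [0.5274, -0.1134], [0.5496, -0.1005], [0.5594, -0.1151]] mid [ 0.5433 -0.1143]
R ((305.5508117675781, 296.7893371582031), (44.101924896240234, 25.57769012451172), 4.085616588592529) [ 13  14  45  27 595]
[[0.5599, -0.2925], [0.5428, -0.2724], [0.5741, -0.2455], [0.5918, -0.2651]] mid [ 0.5672 -0.2689]
bar len 0.04831122209064881 ang 0.2654427188272668 mid [ 0.5529 -0.1088  0.06  ]
bar len 0.043444470669280616 ang 0.8848953121038126 mid [ 0.5736 -0.2755  0.06  ]
fence [ 0.49026235 -0.06262183  0.088     ] [ 0.51683489 -0.29967728  0.088     ]
block [ 0.49402144 -0.22106429  0.082     ]
```

Request:
apply_moves(linear=[[0, 0, 0], [0, 0, 0], [0, 0, 0], [0, 0, 0], [0, 0, 0], [0, 0, 0], [0, 0, 0], [0, 0, 0], [0, 0, 0]], rotation=[[0, 0, -0.94], [0, 0, -0.94], [0, 0, -0.94], [0, 0, -0.94], [0, 0, -0.94], [0, 0, -0.94], [0, 0, -0.94], [0, 0, -0.92], [0, 0, 0]], gripper=[0.6, 0.6, 0.6, 0.6, 0.6, 0.6, 0.6, 0.6, 0.6])

```text
time: 3.15
tool_pos: [0.5057, -0.1972, 0.2795]
eef_rot: [0.419, -3.113, -0.0]
force: [-1.2, -0.5, -1.0]
gripper_width: 0.051
finger_force: 0.0
```

```bash
python3 - <<'E'
from h import *
plan(.555,-.111,.13,1.836)
E
```

```text
total [-1.172  1.167  2.492] rows 3 each [-0.391  0.389  0.831]
phi 1.8384 tilt z [-1.e-04  2.e-04 -1.e+00]
rotz 0.017 rows 1 each 0.017
```

Request:
apply_moves(linear=[[-0.3, 0.3, 0.6], [-0.3, 0.3, 0.6], [-0.3, 0.3, 0.6], [-0.27, 0.27, 0.69], [0, 0, 0], [0, 0, 0]], rotation=[[0, 0, 0], [0, 0, 0], [0, 0, 0], [0, 0, 0], [0, 0, 0], [0, 0, 0]], gripper=[0.5, 0.5, 0.5, 0.5, 0.5, 0.5])

```text
time: 3.9
tool_pos: [0.5554, -0.1125, 0.1313]
eef_rot: [-0.417, 3.112, -0.002]
force: [-0.2, -0.5, -1.1]
gripper_width: 0.0428
finger_force: 0.0
```

```bash
python3 - <<'E'
from h import *
from bench import env, vision
import pickle
plan(.555,-.111,.038,1.836)
c=vision.camera("wrist"); pickle.dump(c,open("w2.pkl","wb")); cv2.imwrite("pics/w2.png",c["pixels"])
print(proj(c,(.555,-.111,.064)))
E
```

```text
total [1.000e-03 2.800e-02 1.555e+00] rows 2 each [0.001 0.014 0.778]
phi 1.8373 tilt z [ 1.7e-03 -9.0e-04 -1.0e+00]
rotz 0.009 rows 1 each 0.009
[312.84276848 256.97042895]
```

View pics/w2.png

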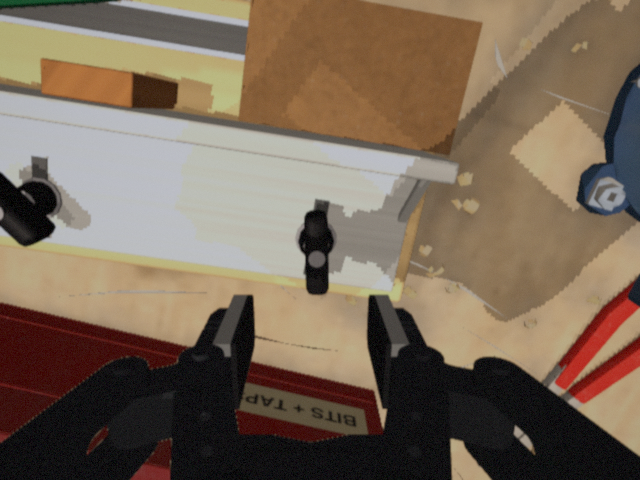

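Left knob bar is at (317,252), running vertically and square to the fingers. Going down and closing.

Request:
apply_moves(linear=[[0, 0.06, 0.52], [0, 0, 0.52], [0, 0, 0.51], [0, 0, 0], [0, 0, 0], [0, 0, 0], [0, 0, 0], [0, 0, 0]], rotation=[[0, 0, 0], [0, 0, 0], [0, 0, 0], [0, 0, 0], [0, 0, 0], [0, 0, 0], [0, 0, 0], [0, 0, 0]], gripper=[0.5, 0.5, 0.5, 0.5, 0, 0, 0, 0], squeeze=30)

```text
time: 4.95
tool_pos: [0.555, -0.1094, 0.0389]
eef_rot: [-0.418, 3.11, -0.004]
force: [-0.8, -1.5, 7.0]
gripper_width: 0.0136
finger_force: 29.2
```

Request:
apply_moves(linear=[[0, 0, 0], [0, 0, 0], [0, 0, 0], [0, 0, 0], [0, 0, 0], [0, 0, 0], [0, 0, 0], [0, 0, 0]], rotation=[[0, 0, 0.9], [0, 0, 0.9], [0, 0, 0.9], [0, 0, 0.9], [0, 0, 0.9], [0, 0, 0.9], [0, 0, 0.9], [0, 0, 0.7]], gripper=[0, 0, 0, 0, 0, 0, 0, 0])

```text
time: 5.95
tool_pos: [0.5552, -0.1085, 0.0389]
eef_rot: [1.096, 2.94, 0.001]
force: [2.4, 3.5, 7.6]
gripper_width: 0.0136
finger_force: 29.5
```

```bash
python3 -c "
from bench import env;s=env.get_state();print(s['force'],s['ft_torque'],s['gripper_width'],s['eef_rot'])"
```

```text
[2.36034454 3.53816985 7.56103517] [ 0.535374   -0.16465014  0.05212809] 0.013647971423357575 [1.09566979e+00 2.94036416e+00 1.23205428e-03]
```

Request:
apply_moves(linear=[[0, 0, 0], [0, 0, 0]], rotation=[[0, 0, 0.7], [0, 0, 0.7]], gripper=[0, 0])

```text
time: 6.2
tool_pos: [0.5555, -0.1087, 0.039]
eef_rot: [1.373, 2.82, 0.001]
force: [2.1, 4.7, 7.7]
gripper_width: 0.0135
finger_force: 73.5
```

```bash
python3 -c "
from bench import env;s=env.get_state();print(s['force'],s['ft_torque'],s['gripper_width'],s['eef_rot'])"
```

```text
[2.12014759 4.65930019 7.72287192] [ 0.76188655 -0.32103864  1.58229505] 0.01349183840754469 [1.37327961e+00 2.82046344e+00 9.46101786e-04]
```

The moment of 1.6 N m shows the left knob is at its stop. Release, rise and turn for the right knob.

Request:
apply_moves(linear=[[0, 0, 0], [0, 0, 0], [0, 0, -0.5], [0, 0, -0.5], [0, 0, -0.5], [0, 0, 0], [0, 0, 0], [0, 0, 0], [0, 0, 0], [0, 0, 0], [0, 0, 0], [0, 0, 0], [0, 0, 0], [0, 0, 0], [0, 0, 0], [0, 0, 0]], rotation=[[0, 0, 0], [0, 0, 0], [0, 0, 0], [0, 0, 0], [0, 0, 0], [0, 0, 0.96], [0, 0, 0.96], [0, 0, 0.96], [0, 0, 0.96], [0, 0, 0.96], [0, 0, 0.96], [0, 0, 0.96], [0, 0, 0.96], [0, 0, 0.96], [0, 0, 0.96], [0, 0, 0]], gripper=[0.45, 0.45, 0.45, 0.45, 0.45, 0.45, 0.45, 0.45, 0.45, 0.45, 0.45, 0.45, 0.45, 0.45, 0.45, 0.45])

```text
time: 8.2
tool_pos: [0.5539, -0.1088, 0.1269]
eef_rot: [-2.83, -1.363, 0.0]
force: [0.3, 0.1, -0.2]
gripper_width: 0.0385
finger_force: 0.0
```

```bash
python3 - <<'E'
from h import *
plan(.575,-.278,.13,-.686)
E
```

```text
total [-1.985  2.033 -0.052] rows 3 each [-0.662  0.678 -0.017]
phi -0.6733 tilt z [-2.e-04  0.e+00 -1.e+00]
rotz 0.091 rows 1 each 0.091
```

Request:
apply_moves(linear=[[-0.5, 0.51, 0], [-0.5, 0.51, 0], [-0.5, 0.51, 0], [-0.49, 0.5, -0.05], [0, 0, 0], [0, 0, 0]], rotation=[[0, 0, 0], [0, 0, 0], [0, 0, 0], [0, 0, 0], [0, 0, 0.09], [0, 0, 0]], gripper=[0.5, 0.5, 0.5, 0.5, 0.5, 0.5])

```text
time: 8.95
tool_pos: [0.5742, -0.2774, 0.1297]
eef_rot: [-2.838, -1.345, 0.0]
force: [-0.1, 0.3, -0.0]
gripper_width: 0.0423
finger_force: 0.0
```

```bash
python3 - <<'E'
from h import *
from bench import env, vision
import pickle
plan(.575,-.278,.038,-.686)
c=vision.camera("wrist"); pickle.dump(c,open("w3.pkl","wb")); cv2.imwrite("pics/w3.png",c["pixels"])
print(proj(c,(.575,-.278,.064)))
E
```

```text
total [0.    0.017 1.528] rows 2 each [0.    0.009 0.764]
phi -0.6858 tilt z [-7.e-04  8.e-04 -1.e+00]
rotz 0.001 rows 1 each 0.001
[313.53651525 256.55127261]
```

View pics/w3.png

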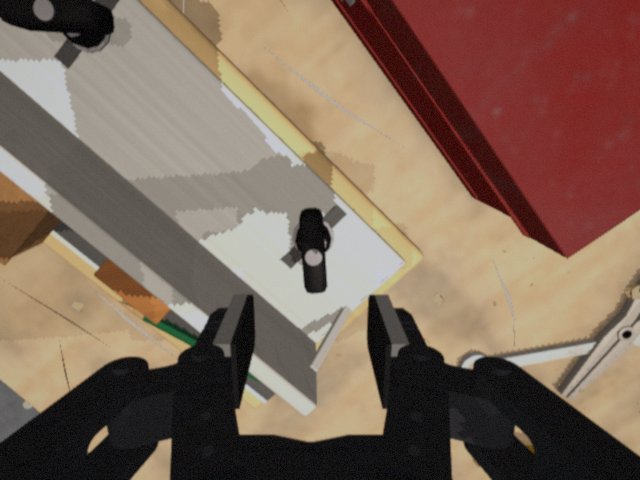

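The right knob bar runs (310,210)–(316,292), where predicted. Grip and turn it.

Request:
apply_moves(linear=[[0, 0.02, 0.51], [0, 0, 0.51], [0, 0, 0.5], [0, 0, 0], [0, 0, 0], [0, 0, 0], [0, 0, 0], [0, 0, 0]], rotation=[[0, 0, 0], [0, 0, 0], [0, 0, 0], [0, 0, 0], [0, 0, 0], [0, 0, 0], [0, 0, 0], [0, 0, 0]], gripper=[0.5, 0.5, 0.5, 0.5, 0, 0, 0, 0], squeeze=30)

```text
time: 10.0
tool_pos: [0.5754, -0.2782, 0.0404]
eef_rot: [2.84, 1.343, 0.001]
force: [-3.4, 5.4, 7.1]
gripper_width: 0.0135
finger_force: 29.2
```

Request:
apply_moves(linear=[[0, 0, 0], [0, 0, 0], [0, 0, 0], [0, 0, 0], [0, 0, 0], [0, 0, 0], [0, 0, 0], [0, 0, 0]], rotation=[[0, 0, 0.9], [0, 0, 0.9], [0, 0, 0.9], [0, 0, 0.9], [0, 0, 0.9], [0, 0, 0.9], [0, 0, 0.9], [0, 0, 0.7]], gripper=[0, 0, 0, 0, 0, 0, 0, 0])

```text
time: 11.0
tool_pos: [0.5754, -0.2782, 0.0404]
eef_rot: [-3.138, 0.152, -0.001]
force: [-3.5, 4.3, 7.1]
gripper_width: 0.0134
finger_force: 29.0
```

```bash
python3 -c "
from bench import env;s=env.get_state();print(s['force'],s['ft_torque'],s['gripper_width'],s['eef_rot'])"
```

```text
[-3.45610264  4.29102002  7.08504656] [0.7515986  0.72194114 0.04099337] 0.01342420848778799 [-3.13773467e+00  1.52454059e-01 -6.59378055e-04]
```

Request:
apply_moves(linear=[[0, 0, 0], [0, 0, 0]], rotation=[[0, 0, 0.7], [0, 0, 0.7]], gripper=[0, 0])

```text
time: 11.25
tool_pos: [0.5754, -0.2782, 0.0404]
eef_rot: [-3.108, 0.457, -0.001]
force: [-4.3, 4.4, 7.1]
gripper_width: 0.0139
finger_force: 29.0
```

```bash
python3 -c "
from bench import env;s=env.get_state();print(s['force'],s['ft_torque'],s['gripper_width'],s['eef_rot'])"
```

```text
[-4.34191837  4.40653659  7.07717415] [0.76151939 0.63897776 0.11152345] 0.013897244045134913 [-3.10786951e+00  4.57416666e-01 -6.24335460e-04]
```

Request:
apply_moves(linear=[[0, 0, 0], [0, 0, 0]], rotation=[[0, 0, 0.5], [0, 0, 0.3]], gripper=[0, 0])

```text
time: 11.5
tool_pos: [0.5754, -0.2781, 0.0404]
eef_rot: [-3.078, 0.628, -0.0]
force: [-3.4, 5.0, 7.1]
gripper_width: 0.0135
finger_force: 30.7
```

```bash
python3 -c "
from bench import env;s=env.get_state();print(s['force'],s['ft_torque'],s['gripper_width'],s['eef_rot'])"
```

```text
[-3.40987     5.02445477  7.06800605] [0.82109321 0.68339107 0.21428821] 0.013484838728161431 [-3.07790648e+00  6.27801475e-01 -4.67227952e-04]
```

Request:
apply_moves(linear=[[0, 0, 0], [0, 0, 0], [0, 0, 0]], rotation=[[0, 0, 0.5], [0, 0, 0.4], [0, 0, 0]], gripper=[0, 0, 0])

```text
time: 11.88
tool_pos: [0.576, -0.2784, 0.0405]
eef_rot: [3.033, -0.814, 0.003]
force: [-1.5, 4.2, 4.4]
gripper_width: 0.0135
finger_force: 77.2
```

```bash
python3 -c "
from bench import env;s=env.get_state();print(s['force'],s['ft_torque'],s['gripper_width'],s['eef_rot'])"
```

```text
[-1.51975139  4.20779113  4.4481995 ] [0.55588344 0.24394223 1.39251769] 0.013483778918078358 [ 3.03348118e+00 -8.13564313e-01  2.79649860e-03]
```

Request:
apply_moves(linear=[[0, 0, 0], [0, 0, 0], [0, 0, -0.7], [0, 0, -0.7], [0, 0, -0.7], [0, 0, -0.7], [0, 0, -0.7], [0, 0, -0.7], [0, 0, 0], [0, 0, 0], [0, 0, 0], [0, 0, 0], [0, 0, 0], [0, 0, 0], [0, 0, 0], [0, 0, 0], [0, 0, 0], [0, 0, 0], [0, 0, 0], [0, 0, 0]], rotation=[[0, 0, 0], [0, 0, 0], [0, 0, 0], [0, 0, 0], [0, 0, -1], [0, 0, -1], [0, 0, -1], [0, 0, -1], [0, 0, -1], [0, 0, -1], [0, 0, -1], [0, 0, -1], [0, 0, -1], [0, 0, -1], [0, 0, -1], [0, 0, -1], [0, 0, -1], [0, 0, -1], [0, 0, -1], [0, 0, -1]], gripper=[0.45, 0.45, 0.45, 0.45, 0.6, 1, 1, 1, 1, 1, 1, 1, 1, 1, 1, 1, 1, 1, 1, 1])

```text
time: 14.38
tool_pos: [0.5754, -0.279, 0.2908]
eef_rot: [2.06, 2.371, -0.0]
force: [0.2, 0.6, -0.5]
gripper_width: 0.0849
finger_force: 0.0
```

```bash
python3 - <<'E'
from h import *
from bench import env, vision
plan(.473,.3646,.32,.4)
c=vision.camera("top"); cv2.imwrite("pics/t2.png",cv2.resize(c["pixels"][225:310,280:420],None,fx=5,fy=5,interpolation=cv2.INTER_CUBIC))
E
```

```text
total [10.86  -0.191 -0.489] rows 13 each [ 0.835 -0.015 -0.038]
phi 0.1402 tilt z [ 2.e-04 -2.e-04 -1.e+00]
rotz -1.861 rows 2 each -0.93
```

Request:
apply_moves(linear=[[0.6, -0.015, -0.25], [0.8, -0.015, -0.25], [0.86, -0.015, 0], [0.86, -0.015, 0], [0.86, -0.015, 0], [0.86, -0.015, 0], [0.86, -0.015, 0], [0.86, -0.015, 0], [0.86, -0.015, 0], [0.86, -0.015, 0], [0.86, -0.015, 0], [0.86, -0.015, 0], [0.86, 0, 0], [0, 0, 0], [0, 0, 0], [0, 0, 0]], rotation=[[0, 0, 0], [0, 0, 0], [0, 0, 0], [0, 0, 0], [0, 0, 0], [0, 0, 0], [0, 0, 0], [0, 0, 0], [0, 0, 0], [0, 0, 0], [0, 0, 0], [0, 0, 0], [0, 0, 0], [0, 0, -0.93], [0, 0, -0.93], [0, 0, 0]], gripper=[1, 1, 1, 1, 1, 1, 1, 1, 1, 1, 1, 1, 1, 1, 1, 1])

```text
time: 16.42
tool_pos: [0.4763, 0.3653, 0.3207]
eef_rot: [1.745, 2.612, 0.0]
force: [0.1, -0.2, -0.5]
gripper_width: 0.0855
finger_force: 0.0
```

```bash
python3 - <<'E'
from h import *
from bench import env, vision
import pickle
plan(.473,.3646,.30,.4)
c=vision.camera("wrist"); pickle.dump(c,open("w4.pkl","wb")); 
t=cv2.imread("pics/t2.png")
cv2.imwrite("pics/w4.png",cv2.resize(c["pixels"],None,fx=1.25,fy=1.25))
for p in [(.473,.3646,.194),(.473,.3646,.122),(.4563,.4067,.092),(.5167,.2773,.092)]: print(proj(c,p)*1.25)
E
```

```text
total [ 0.011 -0.056  0.346] rows 1 each [ 0.011 -0.056  0.346]
phi 0.3929 tilt z [ 1.e-04  0.e+00 -1.e+00]
rotz -0.051 rows 1 each -0.051
[382.74233228 283.38817885]
[383.65611963 255.38684638]
[384.79314772 183.50348805]
[393.01696562 368.90200361]
```

View pics/w4.png

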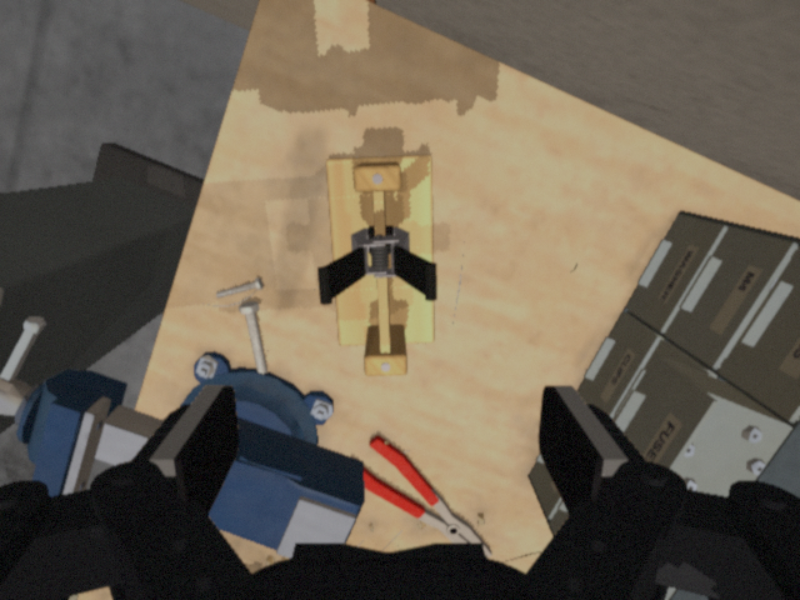

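View pics/t2.png

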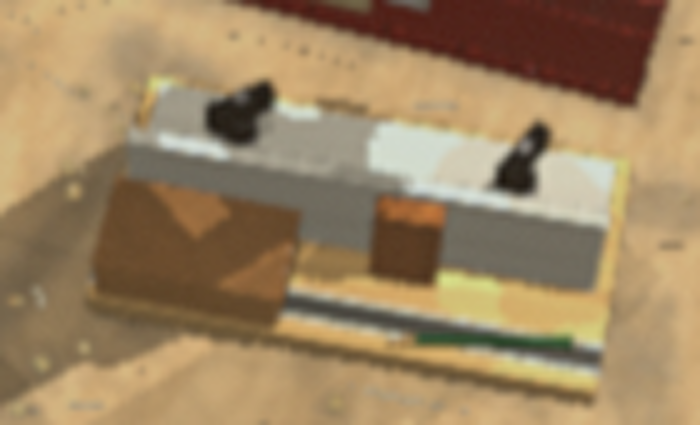

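Wrist view (×1.25): handle tips at (322,285) and (435,283), pin at (380,257), posts at (376,178) and (385,363), so the rail is turned about 3° from the tool. The top view shows both knobs turned and the block undisturbed.

```bash
python3 - <<'E'
from h import *; import pickle
c=pickle.load(open("w4.pkl","rb")); s=lambda u,v,z:onz(c,u/1.25,v/1.25,z)
a,b=s(318,284,.19),s(437,282,.19); print("tips",a,b,np.linalg.norm(a-b),(a+b)/2, np.arctan2(*(b-a)[1::-1]))
print("pin",s(380,257,.127)); p,q=s(376,178,.092),s(385,365,.092); print("posts",p,q,np.linalg.norm(p-q)); d=p-q; print("phi",np.arctan2(d[1],d[0])-np.pi/2,"mid",(p+q)/2)
E
```

```text
tips [0.44063301 0.34962917 0.19      ] [0.50061642 0.37572294 0.19      ] 0.06541325458067469 [0.47062472 0.36267605 0.19      ] 0.41032396658732356
pin [0.47079005 0.36366018 0.127     ]
posts [0.44913705 0.40783484 0.092     ] [0.50960691 0.2779716  0.092     ] 0.14325174944088867
phi 0.4357859053119246 mid [0.47937198 0.34290322 0.092     ]
```

```bash
python3 - <<'E'
from h import *
plan(.4708,.3632,.155,.43)
E
```

```text
total [ 0.005 -0.099  2.763] rows 4 each [ 0.001 -0.025  0.691]
phi 0.3915 tilt z [ 2.e-04  1.e-04 -1.e+00]
rotz -0.275 rows 1 each -0.275
```

Request:
apply_moves(linear=[[0, -0.1, 0], [0, 0, 0], [0, 0, 0.6], [0, 0, 0.6], [0, 0, 0.6], [0, 0, 0.5], [0, 0, 0.46], [0, 0, 0], [0, 0, 0]], rotation=[[0, 0, 0], [0, 0, -0.27], [0, 0, 0], [0, 0, 0], [0, 0, 0], [0, 0, 0], [0, 0, 0], [0, 0, 0], [0, 0, 0]], gripper=[1, 1, 1, 1, 1, 1, 1, 1, 1])

```text
time: 17.6
tool_pos: [0.4712, 0.3632, 0.1565]
eef_rot: [1.692, 2.646, 0.003]
force: [-0.7, 1.2, 0.8]
gripper_width: 0.0855
finger_force: 0.0
```

Request:
apply_moves(linear=[[0, 0, 0], [0, 0, 0], [0, 0, 0], [0, 0, 0], [0, 0, 0], [0, 0, 0], [0, 0, 0], [0, 0, 0], [0, 0, 0]], rotation=[[0, 0, 0], [0, 0, 0], [0, 0, 0], [0, 0, 0], [0, 0, 0], [0, 0, 0], [0, 0, 0], [0, 0, 0], [0, 0, 0]], gripper=[0.7, 0.5, 0.35, 0.2, 0, 0, 0, 0, 0], squeeze=50)

```text
time: 18.73
tool_pos: [0.4708, 0.363, 0.1551]
eef_rot: [1.692, 2.647, -0.0]
force: [0.3, 0.9, -1.3]
gripper_width: 0.0138
finger_force: 53.8
```

Request:
apply_moves(linear=[[0, 0, -0.2], [0, 0, -0.3], [0, 0, -0.4], [0, 0, -0.5], [0, 0, -0.5], [0, 0, -0.5], [0, 0, -0.3], [0, 0, 0], [0, 0, 0]], rotation=[[0, 0, 0], [0, 0, 0], [0, 0, 0], [0, 0, 0], [0, 0, 0], [0, 0, 0], [0, 0, 0], [0, 0, 0], [0, 0, 0]], gripper=[0, 0, 0, 0, 0, 0, 0, 0, 0])

```text
time: 19.85
tool_pos: [0.4705, 0.3629, 0.3164]
eef_rot: [-1.691, -2.647, 0.002]
force: [0.2, 0.6, -1.7]
gripper_width: 0.0139
finger_force: 53.8
```

```bash
python3 - <<'E'
from h import *
from bench import env, vision
s=vision.camera("side");w=vision.camera("wrist");t=vision.camera("top")
for n,c in dict(s=s,t=t,w=w).items(): print(n,np.round(proj(c,(.4708,.3632,.315)),1))
f=lambda im,x,y,w,h,k: cv2.resize(im[y:y+h,x:x+w],None,fx=k,fy=k,interpolation=cv2.INTER_CUBIC)
u,v=proj("side",(.4708,.3632,.25)).astype(int); a=f(s["pixels"],u-40,v-60,80,120,5); print(u-40,v-60)
b=cv2.resize(w["pixels"],None,fx=.62,fy=.62); b=np.pad(b,((0,600-b.shape[0]),(0,400-b.shape[1]),(0,0)))
cv2.imwrite("pics/lift.png",np.hstack([a,b]))
plan(0.5,-.2,.28,.118)
E
```

```text
s [231.2 125.9]
t [152.4 165.7]
w [313.2 313.4]
192 88
total [-8.72  -3.495  0.611] rows 10 each [-0.872 -0.35   0.061]
phi 0.4335 tilt z [-1.5e-03 -7.0e-04 -1.0e+00]
rotz 2.26 rows 3 each 0.753
```

View pics/lift.png

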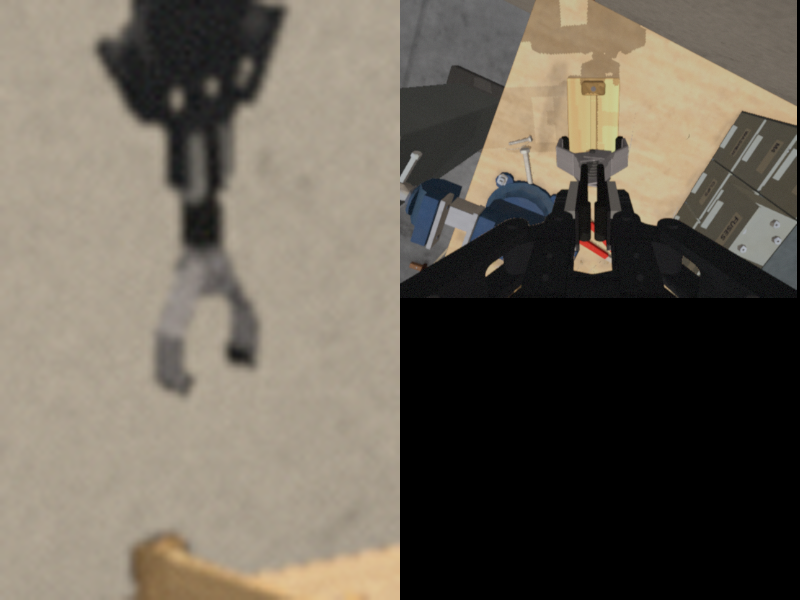

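The clamp hangs open and upright in the fingers: side-crop jaw tips at (175,388) and (242,362). I'll check the hang height and plan the transit.

```bash
python3 - <<'E'
from h import *
o=np.array([.4705,.3629,.3164]); e=np.array([np.cos(.43),np.sin(.43),0])
for k in(-.0265,.0265): print((proj("side",o+k*e-[0,0,.096])-[192,88])*5)
print("pin",(proj("side",o-[0,0,.033])-[192,88])*5, "per mm z",(proj("side",o-[0,0,.034])-proj("side",o-[0,0,.033]))*5)
# jig frame with block
A=np.array([.5555,-.1088]);B=np.array([.5758,-.2782]); d=(A-B)/np.linalg.norm(A-B); ya=np.arctan2(-d[0],d[1]); x=np.array([d[1],-d[0]])
org=(A+B)/2-.058*x; print("yaw",ya,"len",np.linalg.norm(A-B),"jig",org)
for nm,b in dict(top=(.4975,-.2303),side=(.4983,-.2323),w=(.49402,-.22106)).items(): q=np.array(b)-org; print(nm,q@x,q@d)
E
```

```text
[171.21925391 362.4185629 ]
[234.64139656 337.45243853]
pin [198.26283709 244.02001485] per mm z [0.08070127 1.70781296]
yaw 0.11926597995492798 len 0.17061198668323393 jig [ 0.50806202 -0.20040104]
top -0.014044469084234002 -0.028429860611175084
side -0.013488118959923938 -0.03051083983720792
w -0.016400341070803487 -0.01884143700857507
```

```bash
python3 - <<'E'
from h import *; import pickle
org=np.array([.5081,-.2004]);d=np.array([-.119,.993]);x=np.array([.993,.119])
for f,uv in [("w2",(88,82)),("w3",(130,288))]:
    q=onz(pickle.load(open(f+".pkl","rb")),*uv,.082)[:2]-org; print(f,q@x,q@d)
c=pickle.load(open("w2.pkl","rb"))
q=onz(c,450,165,.088)[:2]-org; print("fence end w2",q@x,q@d)
plan(.5044,-.2318,.316,.118)
E
```

```text
w2 -0.01473099074490568 -0.0269768591122007
w3 -0.014006581405323055 -0.025954169053625655
fence end w2 -0.0033699354641015984 0.135995631768505
total [-9.231 -3.652  0.011] rows 11 each [-0.839 -0.332  0.001]
phi 0.4335 tilt z [-1.5e-03 -7.0e-04 -1.0e+00]
rotz 2.26 rows 3 each 0.753
```

Request:
apply_moves(linear=[[-0.4, -0.16, 0], [-0.7, -0.28, 0], [-0.75, -0.3, 0], [-0.75, -0.3, 0], [-0.75, -0.3, 0], [-0.75, -0.3, 0], [-0.75, -0.3, 0], [-0.75, -0.3, 0], [-0.75, -0.3, 0], [-0.75, -0.3, 0], [-0.75, -0.3, 0], [-0.75, -0.3, 0], [-0.5, -0.16, 0], [-0.1, -0.05, 0], [0, 0, 0], [0, 0, 0], [0, 0, 0], [0, 0, 0], [0, 0, 0]], rotation=[[0, 0, 0], [0, 0, 0], [0, 0, 0], [0, 0, 0], [0, 0, 0], [0, 0, 0], [0, 0, 0], [0, 0, 0], [0, 0, 0], [0, 0, 0], [0, 0, 0], [0, 0, 0], [0, 0, 0], [0, 0, 0], [0, 0, 0.75], [0, 0, 0.75], [0, 0, 0.76], [0, 0, 0], [0, 0, 0]], gripper=[0, 0, 0, 0, 0, 0, 0, 0, 0, 0, 0, 0, 0, 0, 0, 0, 0, 0, 0])

```text
time: 22.38
tool_pos: [0.5039, -0.2294, 0.3171]
eef_rot: [-2.083, -2.351, -0.0]
force: [-0.1, 0.1, -1.1]
gripper_width: 0.0136
finger_force: 53.8
```

```bash
python3 - <<'E'
from h import *
plan(.504,-.230,.21,.118)
E
```

```text
total [-0.01   0.     1.785] rows 2 each [-0.005  0.     0.893]
phi 0.1205 tilt z [-1.e-04  2.e-04 -1.e+00]
rotz 0.018 rows 1 each 0.018
```

Request:
apply_moves(linear=[[0, 0, 0.4], [0, 0, 0.4], [0, 0, 0.4], [0, 0, 0.2], [0, 0, 0], [0, 0, 0]], rotation=[[0, 0, 0], [0, 0, 0], [0, 0, 0], [0, 0, 0], [0, 0, 0], [0, 0, 0]], gripper=[0, 0, 0, 0, 0, 0])

```text
time: 23.12
tool_pos: [0.5042, -0.2301, 0.2341]
eef_rot: [2.085, 2.348, 0.0]
force: [-0.1, -0.3, -1.3]
gripper_width: 0.0136
finger_force: 53.8
```

```bash
python3 - <<'E'
from h import *
from bench import env, vision
import pickle
s=vision.camera("side");w=vision.camera("wrist")
pickle.dump(w,open("w5.pkl","wb"))
p=env.get_state()["tool_pos"]; print(p)
f=lambda im,x,y,w,h,k: cv2.resize(im[y:y+h,x:x+w],None,fx=k,fy=k,interpolation=cv2.INTER_CUBIC)
print("proj side TCP, pin@-.05",proj("side",p),proj("side",p-[0,0,.05]))
a=f(s["pixels"],290,195,100,150,4); b=f(w["pixels"],150,60,320,360,1.25)
b=np.pad(b,((0,600-b.shape[0]),(0,0),(0,0))); cv2.imwrite("pics/pre.png",np.hstack([a,b]))
E
```

```text
[ 0.50420347 -0.23010113  0.23403406]
proj side TCP, pin@-.05 [351.56446078 236.06815878] [350.48032074 256.22531194]
```

View pics/pre.png

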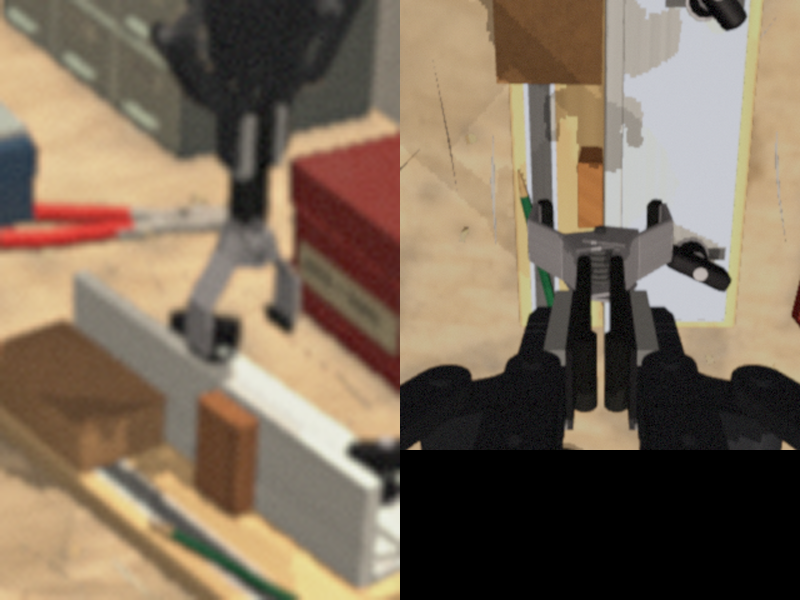

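```bash
python3 - <<'E'
from h import *; import pickle
w=pickle.load(open("w5.pkl","rb")); p=np.array([.5042,-.2301,.234]); e=np.array([np.cos(.12),np.sin(.12),0]); n=np.array([-e[1],e[0],0])
sw=lambda q:(proj(w,q)-[150,60])*1.25+[400,0]; ss=lambda q:(proj("side",q)-[290,195])*4
for h in(.108,.113,.118):
  for k in(-.0265,.0265):
    print(h,k,"wrist +n edge",sw(p+k*e+.0105*n-[0,0,h]).round(),"side -n edge",ss(p+k*e-.0105*n-[0,0,h]).round())
print("pin",[(sw(p-[0,0,z]).round(),ss(p-[0,0,z]).round()) for z in (.045,.05)])
# fence/ block in same wrist picture
org=np.array([.5081,-.2004]);d=n[:2];x=e[:2]
iw=lambda u,v,z:onz(w,150+(u-400)/1.25,60+v/1.25,z)[:2]-p[:2]
for nm,a in dict(blockNW=(580,163,.082),blockNE=(603,163,.082),blockSW=(579,226,.082),fence_front=(606,150,.088),fence_rear=(621,150,.088)).items():
    q=iw(*a); print(nm,"rel TCP along e,n",(q@x).round(4),(q@d).round(4))
E
```

```text
0.108 -0.0265 wrist +n edge [549. 199.] side -n edge [211. 357.]
0.108 0.0265 wrist +n edge [654. 198.] side -n edge [285. 329.]
0.113 -0.0265 wrist +n edge [549. 196.] side -n edge [211. 365.]
0.113 0.0265 wrist +n edge [653. 196.] side -n edge [285. 337.]
0.118 -0.0265 wrist +n edge [550. 194.] side -n edge [211. 372.]
0.118 0.0265 wrist +n edge [652. 194.] side -n edge [284. 345.]
pin [(array([602., 264.]), array([242., 237.])), (array([602., 260.]), array([242., 245.]))]
blockNW rel TCP along e,n -0.0122 0.0205
blockNE rel TCP along e,n 0.0011 0.0205
blockSW rel TCP along e,n -0.0133 -0.0175
fence_front rel TCP along e,n 0.0028 0.029
fence_rear rel TCP along e,n 0.0112 0.0289
```

The pads sit about 101 mm below the TCP, centred on fence and block to within 1–2 mm. Lower by 69 mm.

Request:
apply_moves(linear=[[0.02, 0, 0.2], [0, 0, 0.25], [0, 0, 0.25], [0, 0, 0.2], [0, 0, 0.15], [0, 0, 0.1], [0, 0, 0], [0, 0, 0], [0, 0, 0], [0, 0, 0]], rotation=[[0, 0, 0], [0, 0, 0], [0, 0, 0], [0, 0, 0], [0, 0, 0], [0, 0, 0], [0, 0, 0], [0, 0, 0], [0, 0, 0], [0, 0, 0]], gripper=[0, 0, 0, 0, 0, 0, 0, 0, 0, 0])

```text
time: 24.48
tool_pos: [0.5038, -0.2288, 0.1644]
eef_rot: [2.086, 2.348, 0.0]
force: [-0.2, -1.0, -0.9]
gripper_width: 0.0138
finger_force: 53.8
```

```bash
python3 - <<'E'
from h import *
from bench import env, vision
s=vision.camera("side");w=vision.camera("wrist");t=vision.camera("top")
st=env.get_state(); print(st["tool_pos"],st["force"],st["ft_torque"])
f=lambda im,x,y,w,h,k: cv2.resize(im[y:y+h,x:x+w],None,fx=k,fy=k,interpolation=cv2.INTER_CUBIC)
a=f(s["pixels"],290,215,100,150,4); b=f(w["pixels"],150,60,320,240,1.25); c=f(t["pixels"],300,210,100,75,4)
cv2.imwrite("pics/fin.png",np.hstack([a,np.vstack([b,c])]))
E
```

```text
[ 0.50379211 -0.22875927  0.16421142] [-0.21989761 -0.07644205 -1.554277  ] [ 0.01617038 -0.01070065 -0.01961835]
```

View pics/fin.png

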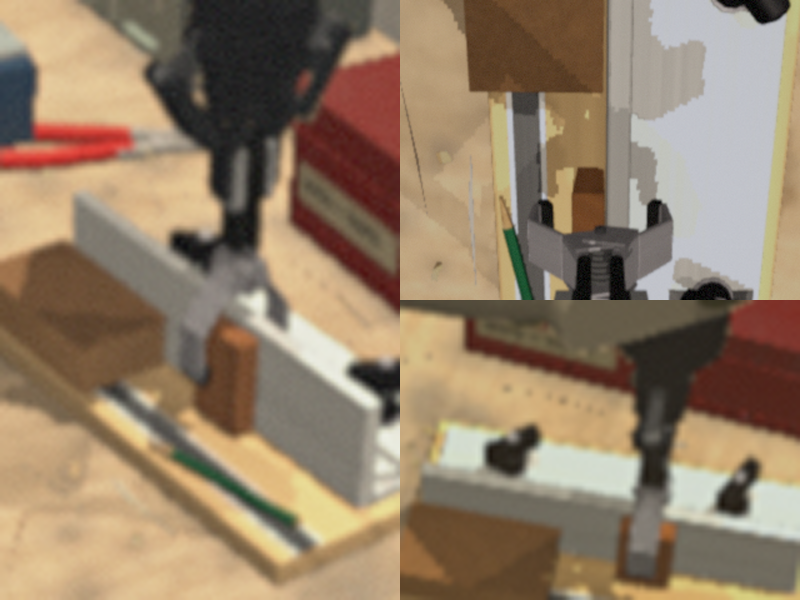

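The final views show the jaws astride the fence and block. There is roughly 8 mm of air on each side, the jaws are centred on the block, and the force readings show no contact. Handing in.

```bash
python3 -c "
from bench import env; print(env.job_done())"
```

```text
the job is handed in; nothing more can be done
None
```

I turned both T-knobs clockwise until they hit their stops, and the clamp is now held wide open astride the fence and the middle of the stop block, with its pads about 25 mm below the fence top and roughly 8 mm clear on each side. The job is handed in at about 25 s; no verdict came back, and the knob stops were judged by torque.

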